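Reset the contour gauge with a fingertip

ROBOT

A 6-joint arm with a two-finger parallel gripper is mounted at the origin on a cart in front of the work surface, level with it; the furniture and walls round the work are solid. World frame = base frame: x ahead of the robot, y to its left, z up, the work surface at z = 0. Lengths are in m, angles in rad, forces in N, time in s.
With the tool pointing down it reaches from about 0.375 to 0.975 m from the base axis. Payload 3.8 kg.
Tool frame: the origin (TCP) lies midway between the tips of the shut fingers; the grasp point (between the pads) lies bot.grasp_offset behind it (bot.grasp_offset is the distance from the TCP to the grasp point, in m); z points along the fingers, y is the direction in which the jaws open and shut (so a half turn about z gives the same grasp; the last joint's range is limited). The gripper opens to 85 mm and grips with 20 to 120 N. Pads are 22 mm wide; open, the fingers measure 114 mm over their backs; the gripper's body (76 mm by 85 mm) begins 54 mm behind the grasp point. The pads swing forward as they close: fully open they stand 13 mm farther back than shut.
Start: joints at [1.142, 0.264, 1.604, -0, 1.274, -0.037], TCP at [0.258, 0.624, 0.231] pointing down, gripper open.
Joint ranges: [-2.63, 2.63], [-0.94, 2.18], [0.31, 2.57], [-1.31, 4.45], [0, 2.66], [-2.55, 2.55]. Speed limits (rad/s): [2.57, 2.57, 3.14, 3.14, 3.14, 3.14].

INTERFACE

Orientations are given as a rotation vector (axis times angle).
In Python, from workcell import read_state, viewer, job, bot gives the robot as it stands.
- The arm moves only by the shell command python3 -m crank 'ROWS' [FORCE]. ROWS is text: rows parted by semicolons, each of 7 numbers parted by spaces: the shift along the tool's x, y, z in mm, then the turn, a rotation vector about the tool's x, y, z in rad, then the closure in counts, from 0 (fully open) to 255 (shut). A call has 1 to 20 rows; each row is the pose to reach, as a shift and turn from the pose commanded when the call began, along the tool's axes at that moment; what a row does not reach only later rows make up. A row lasts 1/8 s, in which the tool goes at most 62.5 mm and 10.7 degrees, less where a joint would pass 70% of its speed; a pose out of reach is approached as far as the arm can. A call with a gripper value outside its range is refused whole. The fingers move at their own pace and stop on an object; FORCE is the grip in N (left out, the last holds). Time passes only in rows, so rows that repeat a pose let the fingers close. It gives the time, the measured TCP pose, the force and the opening at its end, in the units of the state.
- read_state(): the state, without advancing time (a new reading comes with each control period).
- viewer.read_camera(name): name is "scene" or "top" or "wrist"; returns a dict with "pixels" (420x560x3 uint8, red, green, blue), "vertical_fov" (degrees; the focal length in pixels is half the picture's height over the tangent of half this angle, whatever the lens; pixels are square), "cx", "cy" (the principal point, pixels), "view" (4x4, takes a point from world to camera coordinates); the wrist camera has in their place "tool_from_camera" (4x4, takes a point from camera to tool coordinates, whose origin is the TCP and whose axes are the flange's). Camera axes: x right, y up, looking along -z (the intrinsics and any distortion apply to the point x, -y, -z); pixel columns grow to the right and rows downward; lengths in m; the calibration is good to about 2 mm. A picture is of the moment at which its call begins: read the wrist's pose just before it. There is no depth.
- job.finish_job(): hands the job in, once; it reports no verdict.
The state is a dict: "time": time; "q": joint angles; "joint_vel": joint speeds; "joint_torque": joint torques, N m; "tool_pos": TCP position; "tcp_rot": TCP orientation; "wrist_force": force on the tool from outside, world axes, zero at the start; "torque": the same for the moment, N m; "width": opening from 0.0 (shut) to 1.0 (fully open).
Only numpy, scipy, OpenCV 4.12 (cv2) and the standard library are available. Lean on these libraries where they do the work, as an engineer would, in place of code of your own. Each camera call takes 0.05 s, during which the arm holds its last target.

TASK

The contour gauge on the bench still holds the shape of the last job. Reset it: go along the row of pins with your fingertips from the clamp-screw end to the plain end, lightly pressing the pins straight down one after another until every one is flush with the tops of the jaws, so that those by the screw are home before you press the last ones at the plain end. Do not pull pins up or lift, shove or tip the gauge, and leave the other things on the bench alone.

Things in the scene. Friction and masses are not known exactly. Their poses are not given: they have to be found in the camera images.
- gauge: contour gauge upright on two feet, loose (0.9 kg): 9 steel pins in a straight row between two aluminium jaws. Origin: centre of underside; x along the row from clamp-screw end (-x) to plain end (+x), z up. 154 mm long (x -84 to +70), feet 74 mm wide, jaws 26 mm wide overall in y (6 mm each, 14 mm gap). Jaw and end-post tops are level, 70 mm up. Dark round screw, 24 mm diameter, at -x, 50 mm up.
- row_start (a point): point at jaw-top height (70 mm above the bench) over the middle of pin 1, the pin nearest the clamp screw
- row_end (a point): point at jaw-top height over the middle of pin 9, at the plain end; 96 mm from row_start
- pin1 (a joint): height (m) by which the top of pin 1 (counted from the clamp-screw end) stands above the jaws: 0 flush, positive proud, lower stop -0.0015. Pins: 12 mm pitch, 11 mm wide along the row, 13 mm across, top rounded along the row (radius 5.5 mm). Pushing one straight down takes about 2 N; it stays where it is left. Rubbing sideways over proud pins drags the gauge along
- pin2 (a joint): the same for pin 2
- pin3 (a joint): the same for pin 3
- pin4 (a joint): the same for pin 4
- pin5 (a joint): the same for pin 5
- pin6 (a joint): the same for pin 6
- pin7 (a joint): the same for pin 7
- pin8 (a joint): the same for pin 8
- pin9 (a joint): the same for pin 9
- lamp_shade (a point): middle of the bench lamp's conical shade, fixed, to be kept clear of: it fills about 70 mm either way in x and y, and 80 to 270 mm above the bench; its jointed arm runs from there to the left (+y), up to 360 mm high
- shoe_toe (a point): toe of the shoe on its iron stand, fixed, to be kept clear of: the shoe runs from here 280 mm towards the robot (-x), 110 mm wide, up to 210 mm high; other iron lasts beside it reach 290 mm high. Further left (+y) a copying press, up to 280 mm high
- spool: wooden thread spool standing on end, 42 mm diameter, 48 mm tall, close beside the gauge; body origin at the centre of its underside; leave alone
- punch: steel hole punch standing on end, 17 mm diameter, 52 mm tall, close to the other side of the gauge; origin at the centre of its underside; leave alone
- hammer: cobbler's hammer lying behind the gauge, 99 x 244 x 33 mm, handle along its y; origin under its middle; leave alone
- polish_tin: flat round polish tin, 73 mm diameter, 22 mm tall; origin at its underside; leave alone
- awl: awl with turned wooden handle lying down, 95 x 26 x 26 mm; origin under its middle; leave alone

How it is judged:
On the way:
1. the three pins nearest the clamp screw are flush while the three at the plain end still stand proud (value of joint each of pin1, pin2, pin3 below 0.002 m and value of joint each of pin7, pin8, pin9 above 0.0025 m), for 0.1 s.
At the end, for the whole second after the job is handed in: All nine pins stand no more than 2 mm above the jaws, the gauge stands upright on its feet at rest, and neither end of its row is more than 25 mm from where it was (value of joint each of pin1, pin2, pin3, pin4, pin5, pin6, pin7, pin8, pin9 below 0.002 m and distance of each of row_start, row_end from where it was at the start of the episode below 0.025 m and angle between gauge's own z axis and vertical below 0.05 rad and linear speed of gauge below 0.01 m/s); the robot touches nothing.
It fails at once if the gauge was lifted or tipped (height (world z) of gauge above 0.012 m or angle between gauge's own z axis and vertical above 0.2 rad).
It fails at once if the gauge was shoved more than 40 mm (distance of any of row_start, row_end from where it was at the start of the episode above 0.04 m).
It fails at once if a pin was pulled up (value of joint any of pin1, pin9 above 0.009 m or value of joint any of pin2, pin8 above 0.01 m or value of joint any of pin3, pin7 above 0.011 m or value of joint any of pin4, pin6 above 0.012 m or value of joint pin5 above 0.013 m).
It fails at once if the gauge was pressed hard (over 80 N) (contact force between the fingers and gauge above 80 N).
It fails at once if another thing on the bench was moved more than 20 mm (distance of any of spool, punch, hammer, polish_tin, awl from where it was at the start of the episode above 0.02 m).
It also fails if it takes over 64 s, if anything falls off the work surface, if the arm or the gripper's body presses on something with over 40 N, if the wrist force passes 120 N, or if a joint passes its speed limit or range.

## Working session

There is one attempt and no reset: what is moved stays moved. The work goes in short steps, Python scripts to look and compute and a shell command to move; the robot and the scene stay as the last step left them, time stands still between calls to the robot, and variables do not carry over. Pictures are saved under pics/ and viewed, and the job is handed in when it is done.

```bash
ls; mkdir -p pics; cat > h.py <<'E'
import numpy as np,cv2
from workcell import read_state,viewer,job,bot
def grab(n,f):
    s=read_state(); c=viewer.read_camera(n)
    cv2.imwrite('pics/'+f+'.png',cv2.cvtColor(c['pixels'],cv2.COLOR_RGB2BGR))
    np.save('pics/'+f+'.npy',dict(c=c,s=s),allow_pickle=True); return c,s
E
python3 - <<'E'
from h import *
for n in ['scene','top','wrist']:
    c,s=grab(n,n+'0'); print(n,{k:v for k,v in c.items() if k!='pixels'})
print(s, bot.grasp_offset)
E
```

```text
pics
scene {'vertical_fov': 55.873403748871624, 'cx': 278.6992865411283, 'cy': 206.90798990722445, 'view': array([[-4.81022335e-01, -8.76707942e-01,  8.35186611e-04,
        -2.00324978e-02],
       [ 4.67284609e-01, -2.55578232e-01,  8.46359770e-01,
        -4.55844787e-01],
       [-7.41796877e-01,  4.07508223e-01,  5.32610966e-01,
        -3.76705220e-01],
       [ 0.00000000e+00,  0.00000000e+00,  0.00000000e+00,
         1.00000000e+00]])}
top {'vertical_fov': 56.99152691311324, 'cx': 280.5513894056946, 'cy': 212.7325850795596, 'view': array([[-2.00222245e-02, -9.99796716e-01, -2.37427809e-03,
        -3.25095283e-01],
       [ 9.89321053e-01, -2.01552382e-02,  1.44352416e-01,
        -5.88329773e-01],
       [-1.44370926e-01,  5.41333178e-04,  9.89523493e-01,
        -9.12588175e-01],
       [ 0.00000000e+00,  0.00000000e+00,  0.00000000e+00,
         1.00000000e+00]])}
wrist {'vertical_fov': 60.655054689230326, 'cx': 276.57626277096176, 'cy': 214.6607750696741, 'tool_from_camera': array([[ 3.12248891e-04,  9.47672457e-01,  3.19244132e-01,
         8.16698476e-02],
       [ 9.9
[... 195 characters left out ...]
+00,  0.00000000e+00,
         1.00000000e+00]])}
{'time': 0.1, 'q': array([ 1.14213497e+00,  2.64650868e-01,  1.60526378e+00, -1.00937527e-05,
        1.27371536e+00, -3.68941629e-02]), 'joint_vel': array([ 0.00056676, -0.00328459, -0.00318823,  0.00122283,  0.00272605,
        0.00158646]), 'joint_torque': array([ 1.19180284e-03, -5.16709507e+01, -3.68589520e+01,  4.81164011e-05,
        6.27531612e-03, -3.43360148e-05]), 'tool_pos': array([0.25744951, 0.62324219, 0.23009047]), 'tcp_rot': array([-0.61136407, -3.08106068,  0.003117  ]), 'wrist_force': array([ 0.12913651, -0.12588856,  0.29342729]), 'torque': array([ 0.00884632, -0.02972605,  0.0757679 ]), 'width': 1.0026663263136337} 0.0187
```

View pics/scene0.png

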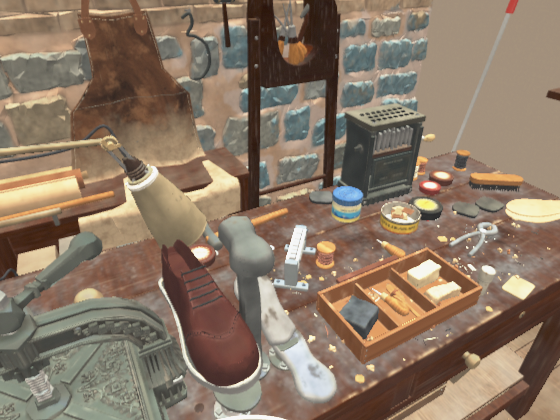

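View pics/top0.png

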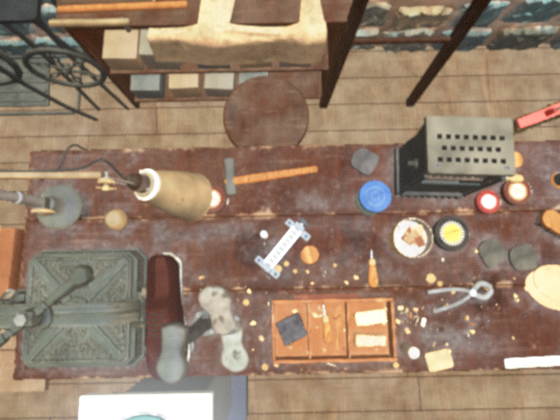

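View pics/wrist0.png

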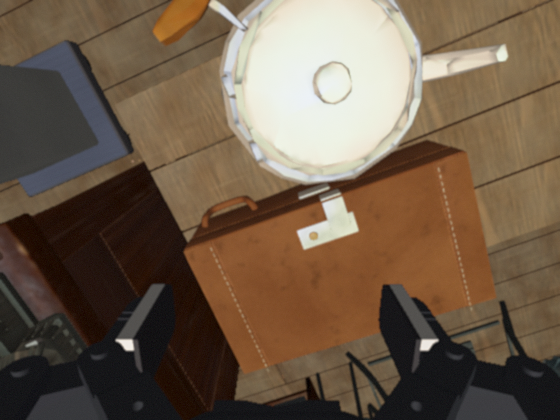

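```bash
python3 - <<'E'
from h import *
a=cv2.imread('pics/top0.png')[205:290,235:345]; cv2.imwrite('pics/t0c.png',cv2.resize(a,None,fx=7,fy=7,interpolation=2))
a=cv2.imread('pics/scene0.png')[215:300,260:350]; cv2.imwrite('pics/s0c.png',cv2.resize(a,None,fx=7,fy=7,interpolation=2))
E
```

```text
(no output)
```

View pics/t0c.png

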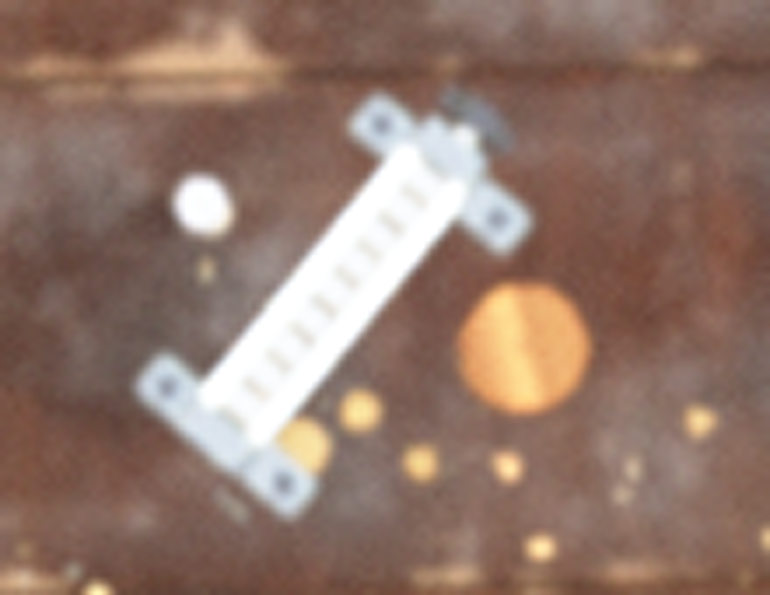

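View pics/s0c.png

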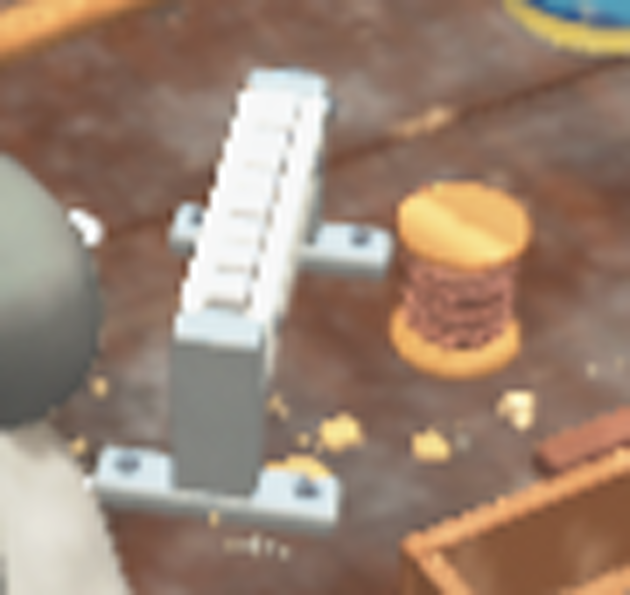

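```bash
cat >> h.py <<'E'
def K(c):
    f=210/np.tan(np.radians(c['vertical_fov']/2)); return f
def pose(c,s):
    from scipy.spatial.transform import Rotation as R
    if 'view' in c: return np.linalg.inv(c['view'])
    T=np.eye(4);T[:3,:3]=R.from_rotvec(s['tcp_rot']).as_matrix();T[:3,3]=s['tool_pos']
    return T@c['tool_from_camera']
def ray(c,s,u,v):
    T=pose(c,s); f=K(c); d=T[:3,:3]@np.array([(u-c['cx'])/f,-(v-c['cy'])/f,-1]); return T[:3,3],d
def onz(c,s,u,v,z):
    o,d=ray(c,s,u,v); return o+d*(z-o[2])/d[2]
def proj(c,s,p):
    T=np.linalg.inv(pose(c,s)); q=T[:3,:3]@np.asarray(p)+T[:3,3]; f=K(c)
    return c['cx']-f*q[0]/q[2], c['cy']+f*q[1]/q[2]
def load(f):
    d=np.load('pics/'+f+'.npy',allow_pickle=True).item(); return d['c'],d['s']
def tri(a,b):
    (o1,d1),(o2,d2)=a,b; A=np.stack([d1,-d2],1); t=np.linalg.lstsq(A,o2-o1,rcond=None)[0]
    p,q=o1+t[0]*d1,o2+t[1]*d2; return (p+q)/2,np.linalg.norm(p-q)
E
python3 - <<'E'
from h import *
c,s=load('top0')
P=lambda x,y:(235+x/7,205+y/7)
for n,x,y,z in [('jawTL',403,142,.07),('jawTR',465,205,.07),('jawBL',203,392,.07),('jawBR',262,450,.07),('footscrews a',382,125,.01),('b',498,218,.01),('c',168,387,.01),('d',284,484,.01),('spool',525,347,.048),('punch',203,206,.052)]:
    print(n,onz(c,s,*P(x,y),z).round(4))
for n,u,v,z in [('hammerhead',230,177,.03),('hamend',316,170,.02),('lampR',212,195,.1),('lampL',140,187,.25),('shoe',165,265,.1),('lasts',212,300,.29),('box',272,300,.03),('lastR',248,365,.2)]:
    print(n,onz(c,s,u,v,z).round(3))
c2,s2=load('scene0')
# plain-end post outer top corners in scene crop
Q=lambda x,y:(260+x/7,215+y/7)
for x,y in [(180,335),(265,345)]: print('plain post',onz(c2,s2,*Q(x,y),.07).round(4))
print('screw post',onz(c2,s2,*Q(290,75),.07).round(4))
print('spool',onz(c2,s2,*Q(463,225),.048).round(4))
E
```

```text
jawTL [ 0.5468 -0.3649  0.07  ]
jawTR [ 0.5248 -0.3855  0.07  ]
jawBL [ 0.4636 -0.2957  0.07  ]
jawBR [ 0.4439 -0.3152  0.07  ]
footscrews a [ 0.5599 -0.3593  0.01  ]
b [ 0.5252 -0.4005  0.01  ]
c [ 0.4669 -0.2805  0.01  ]
d [ 0.4318 -0.3214  0.01  ]
spool [ 0.4773 -0.406   0.048 ]
punch [ 0.5279 -0.2957  0.052 ]
hammerhead [ 0.678 -0.211  0.03 ]
hamend [ 0.694 -0.43   0.02 ]
lampR [ 0.618 -0.178  0.1  ]
lampL [ 0.608 -0.064  0.25 ]
shoe [ 0.458 -0.072  0.1  ]
lasts [ 0.392 -0.213  0.29 ]
box [ 0.37  -0.312  0.03 ]
lastR [ 0.261 -0.268  0.2  ]
plain post [ 0.4523 -0.287   0.07  ]
plain post [ 0.4369 -0.306   0.07  ]
screw post [ 0.5479 -0.3824  0.07  ]
spool [ 0.4782 -0.4042  0.048 ]
```

```bash
python3 -m crank '0 0 -58 0 0 0.17 255; 0 0 -115 0 0 0.34 255; 0 0 -173 0 0 0.51 255; 0 0 -230 0 0 0.68 255; -44 -22 -230 0 0 0.85 255; -88 -45 -230 0 0 1.02 255; -132 -67 -230 0 0 1.19 255; -175 -89 -230 0 0 1.36 255; -219 -112 -230 0 0 1.53 255; -263 -134 -230 0 0 1.70 255; -299 -165 -230 0 0 1.87 255; -335 -197 -230 0 0 2.04 255; -371 -228 -230 0 0 2.21 255; -408 -260 -230 0 0 2.38 255; -444 -291 -230 0 0 2.55 255; -480 -323 -230 0 0 2.72 255; -516 -354 -230 0 0 2.89 255' 20
python3 -c "
from h import *
s=read_state();print(s)"
```

```text
time: 2.28
tool_pos: [0.5999, 0.0981, 0.4609]
tcp_rot: [-3.133, 0.229, 0.001]
wrist_force: [-0.2, -0.2, -0.6]
width: 0.002
{'time': 2.275, 'q': array([1.21121115e-01, 8.44656555e-02, 1.40136026e+00, 1.00445516e-04,
       1.65621365e+00, 1.83783995e+00]), 'joint_vel': array([-0.59839708,  0.20408646, -0.21343676,  0.00502849,  0.00787342,
        0.75193511]), 'joint_torque': array([  2.42723934, -44.99818325, -37.57554173,  -0.09840934,
         0.15013585,  -0.8021949 ]), 'tool_pos': array([0.59985362, 0.09813115, 0.46093213]), 'tcp_rot': array([-3.13322339e+00,  2.28996963e-01,  7.19156067e-04]), 'wrist_force': array([-0.20866763, -0.15225714, -0.62410237]), 'torque': array([ 0.02793683, -0.00879491,  0.0008646 ]), 'width': 0.0017777891585818311}
```

```bash
python3 -m crank '1 50 0 0 0 0.09 255; 2 100 0 0 0 0.18 255; 3 150 0 0 0 0.27 255; 3 200 0 0 0 0.36 255; 4 250 0 0 0 0.45 255; 4 303 0 0 0 0.557 255; -17 348 0 0 0 0.557 255; -38 392 0 0 0 0.557 255; -60 437 0 0 0 0.557 255; -60 437 60 0 0 0.557 255; -60 437 120 0 0 0.557 255; -60 437 180 0 0 0.557 255; -60 437 240 0 0 0.557 255; -60 437 240 0 0 0.557 255; -60 437 240 0 0 0.557 255'
python3 -c "
from h import *
c,s=grab('wrist','w1');print(s['tool_pos'],s['tcp_rot'])"
```

```text
time: 4.15
tool_pos: [0.4801, -0.3255, 0.2235]
tcp_rot: [2.952, -1.073, 0.004]
wrist_force: [-0.0, 0.2, 0.7]
width: 0.001
[ 0.4800721  -0.32546491  0.22353092] [ 2.95193797 -1.07286106  0.00399849]
```

View pics/w1.png

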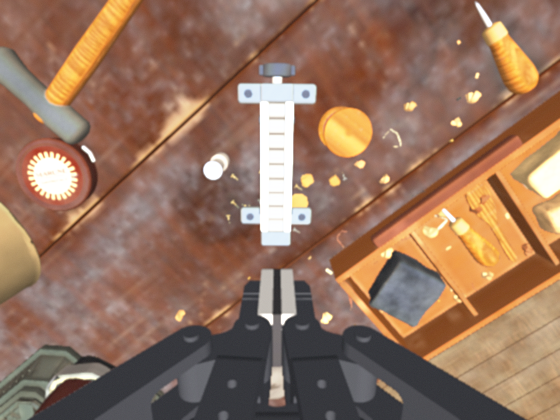

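```bash
python3 - <<'E'
from h import *
a=cv2.imread('pics/w1.png')[55:255,225:330]; cv2.imwrite('pics/w1c.png',cv2.resize(a,None,fx=3,fy=3,interpolation=2))
c,s=load('w1'); g=c['pixels'].astype(int)
# row segmentation along centreline and jaw edges
for v in [110,130,150,170,190]:
    r=np.where(g[v,235:320].min(1)>180)[0]+235; print(v,r.min(),r.max())
print([ (v,int(g[v,274:281].mean())) for v in range(60,250)])
E
```

```text
110 260 293
130 260 293
150 260 292
170 260 292
190 260 291
[(60, 105), (61, 106), (62, 115), (63, 135), (64, 148), (65, 152), (66, 153), (67, 154), (68, 154), (69, 155), (70, 154), (71, 153), (72, 154), (73, 153), (74, 144), (75, 137), (76, 208), (77, 254), (78, 255), (79, 254), (80, 254), (81, 254), (82, 254), (83, 247), (84, 238), (85, 239), (86, 240), (87, 240), (88, 240), (89, 240), (90, 240), (91, 240), (92, 240), (93, 240), (94, 240), (95, 240), (96, 240), (97, 240), (98, 241), (99, 240), (100, 232), (101, 208), (102, 185), (103, 217), (104, 250), (105, 254), (106, 254), (107, 254), (108, 254), (109, 254), (110, 254), (111, 254), (112, 254), (113, 254), (114, 254), (115, 252), (116, 239), (117, 204), (118, 188), (119, 221), (120, 250), (121, 254), (122, 254), (123, 254), (124, 254), (125, 254), (126, 254), (127, 254), (128, 254), (129, 254), (130, 254), (131, 252), (132, 235), (133, 195), (134, 205), (135, 245), (136, 254), (137, 254), (138, 254), (139, 254), (140, 254), (141, 254), (142, 254), (143, 254), (144, 254), (145, 254), (146, 253), (147, 239), (148, 200), (149, 194),
[... 500 characters left out ...]
45), (192, 222), (193, 235), (194, 252), (195, 254), (196, 254), (197, 254), (198, 254), (199, 254), (200, 254), (201, 254), (202, 254), (203, 254), (204, 250), (205, 224), (206, 217), (207, 244), (208, 253), (209, 254), (210, 254), (211, 254), (212, 254), (213, 254), (214, 254), (215, 254), (216, 254), (217, 253), (218, 244), (219, 237), (220, 248), (221, 253), (222, 254), (223, 254), (224, 254), (225, 254), (226, 254), (227, 254), (228, 254), (229, 254), (230, 250), (231, 233), (232, 232), (233, 239), (234, 240), (235, 240), (236, 240), (237, 240), (238, 240), (239, 240), (240, 240), (241, 240), (242, 241), (243, 241), (244, 232), (245, 179), (246, 123), (247, 107), (248, 108), (249, 109)]
```

View pics/w1c.png

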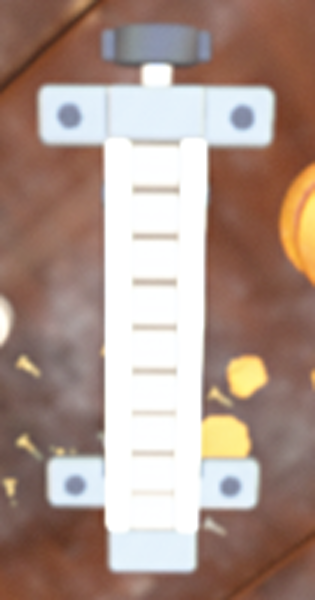

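```bash
python3 - <<'E'
from h import *
from scipy.spatial.transform import Rotation as R
c,s=load('w1'); Rm=R.from_rotvec(s['tcp_rot']).as_matrix(); print(Rm.round(4))
pts={'screwpost':(277.2,83.5),'jawS':(277,102),'plainpost':(276.0,244.8),'jawP':(275.8,231.3),'jawTL':(260,110),'jawTR':(293.5,110),'jBL':(260,190),'jBR':(292,190)}
for k,(u,v) in pts.items():
    p=onz(c,s,u,v,.07); print(k,p.round(4),(Rm.T@(p-s['tool_pos'])*1000).round(1))
# pins gaps
for v in [101.9,117.7,133.4,148.5,163.5,178.2,192.1,205.5,219,231.5]:
    print(v,(Rm.T@(onz(c,s,276.6,v,.07)-s['tool_pos'])*1000).round(1))
E
```

```text
[[ 7.666e-01 -6.421e-01  2.100e-03]
 [-6.421e-01 -7.666e-01 -1.600e-03]
 [ 2.600e-03 -2.000e-04 -1.000e+00]]
screwpost [ 0.5493 -0.3837  0.07  ] [ 90.1   0.2 153.8]
jawS [ 0.5389 -0.3748  0.07  ] [7.640e+01 1.000e-01 1.537e+02]
plainpost [ 0.4459 -0.2959  0.07  ] [-45.6  -0.7 153.4]
jawP [ 0.4559 -0.304   0.07  ] [-32.7  -0.9 153.4]
jawTL [ 0.543  -0.3606  0.07  ] [ 70.4 -13.4 153.7]
jawTR [ 0.5259 -0.381   0.07  ] [ 70.4  13.2 153.7]
jBL [ 0.4934 -0.3179  0.07  ] [  5.  -14.3 153.5]
jBR [ 0.4759 -0.3388  0.07  ] [  5.   12.9 153.5]
101.9 [ 76.5  -0.2 153.7]
117.7 [ 64.5  -0.2 153.7]
133.4 [ 52.2  -0.2 153.7]
148.5 [ 40.   -0.2 153.6]
163.5 [ 27.7  -0.2 153.6]
178.2 [ 15.2  -0.2 153.6]
192.1 [  3.1  -0.2 153.5]
205.5 [ -8.8  -0.2 153.5]
219 [-21.2  -0.2 153.5]
231.5 [-32.9  -0.2 153.4]
```

```bash
python3 -m crank '35 0 0 0 0 0 255; 70 0 30 0 0 0 255; 70 0 80 0 0 0 255; 70 0 115 0 0 0 255; 70 0 128 0 0 0 255; 70 0 128 0 0 0 255; 70 0 128 0 0 0 255'
python3 - <<'E'
from h import *
c,s=grab('wrist','w2');print(s['tool_pos'],s['tcp_rot'],s['wrist_force'])
c,s=grab('scene','sc2')
a=cv2.imread('pics/sc2.png')[150:300,220:350]; cv2.imwrite('pics/s2c.png',cv2.resize(a,None,fx=5,fy=5,interpolation=2)[:600])
E
```

```text
time: 5.08
tool_pos: [0.5345, -0.371, 0.0965]
tcp_rot: [2.951, -1.073, 0.008]
wrist_force: [-0.5, 0.2, -0.0]
width: 0.0
[ 0.53453079 -0.37100711  0.09646771] [ 2.95123222 -1.07250585  0.00762222] [-0.52184659  0.21462356 -0.04320277]
```

View pics/w2.png

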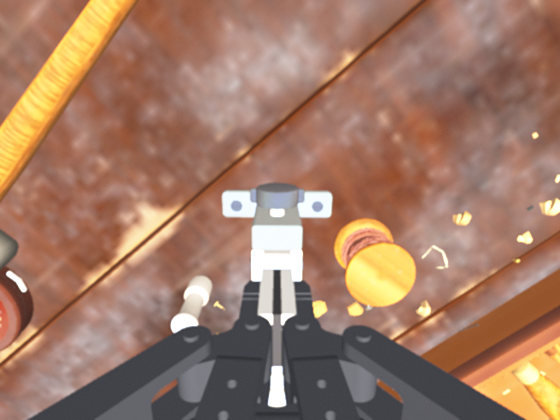

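View pics/s2c.png

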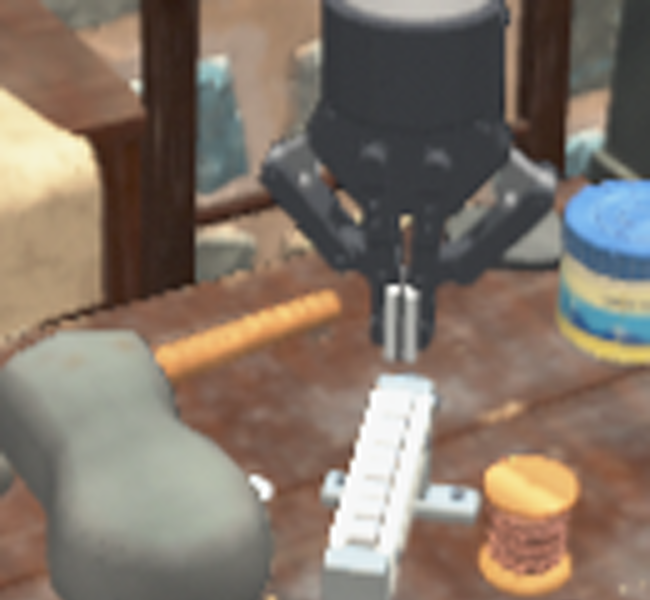

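```bash
python3 -m crank '0 0 10 0 0 0 255; 0 0 17 0 0 0 255; 0 0 20 0 0 0 255; 0 0 22 0 0 0 255; 0 0 23 0 0 0 255;0 0 23 0 0 0 255'; python3 -c "
from h import *
s=read_state();print(s['tool_pos'],s['wrist_force'])"
```

```text
time: 5.92
tool_pos: [0.5326, -0.3696, 0.0702]
tcp_rot: [-2.953, 1.073, 0.0]
wrist_force: [-1.2, -0.3, 1.3]
width: 0.003
[ 0.53257126 -0.3695926   0.0702211 ] [-1.21847229 -0.31267795  1.26189101]
```

```bash
python3 -m crank '0 0 0.5 0 0 0 255; 0 0 0.5 0 0 0 255;0 0 0.5 0 0 0 255'; python3 -m crank '0 0 0.5 0 0 0 255; 0 0 0.5 0 0 0 255;0 0 0.5 0 0 0 255';python3 -m crank '0 0 0.5 0 0 0 255; 0 0 0.5 0 0 0 255;0 0 0.5 0 0 0 255'
```

```text
time: 6.3
tool_pos: [0.5327, -0.3696, 0.07]
tcp_rot: [-2.953, 1.073, -0.0]
wrist_force: [-1.1, 1.0, 3.8]
width: -0.002
time: 6.68
tool_pos: [0.5327, -0.3697, 0.0698]
tcp_rot: [2.953, -1.073, 0.0]
wrist_force: [-1.9, 2.3, 5.7]
width: 0.002
time: 7.05
tool_pos: [0.5327, -0.3697, 0.0697]
tcp_rot: [2.953, -1.073, 0.0]
wrist_force: [-2.3, 2.6, 7.6]
width: -0.001
```

```bash
python3 -m crank '0 0 -10 0 0 0 255; 0 0 -20 0 0 0 255; -12 0 -20 0 0 0 255; -12 0 -20 0 0 0 255; -12 0 -14 0 0 0 255; -12 0 -8 0 0 0 255; -12 0 -4 0 0 0 255; -12 0 -1 0 0 0 255; -12 0 0 0 0 0 255; -12 0 0 0 0 0 255';
python3 -c "
from h import *
s=read_state();print(s['tool_pos'],s['wrist_force'])"
python3 -m crank '0 0 -10 0 0 0 255; 0 0 -20 0 0 0 255; -12 0 -20 0 0 0 255; -12 0 -20 0 0 0 255; -12 0 -14 0 0 0 255; -12 0 -8 0 0 0 255; -12 0 -4 0 0 0 255; -12 0 -1 0 0 0 255; -12 0 0 0 0 0 255; -12 0 0 0 0 0 255'
python3 -m crank '0 0 -10 0 0 0 255; 0 0 -22 0 0 0 255; 0 0 -22 0 0 0 255'
python3 - <<'E'
from h import *
c,s=grab('scene','sc3')
a=cv2.imread('pics/sc3.png')[180:300,240:350]; cv2.imwrite('pics/s3c.png',cv2.resize(a,None,fx=5,fy=5,interpolation=2)[:600])
E
```

```text
time: 8.3
tool_pos: [0.5235, -0.3619, 0.0688]
tcp_rot: [-2.953, 1.073, 0.0]
wrist_force: [-1.3, 0.3, 1.0]
width: 0.001
[ 0.52348378 -0.36189253  0.06879186] [-1.31354265  0.27925724  0.95141438]
time: 9.55
tool_pos: [0.5144, -0.3542, 0.0689]
tcp_rot: [-2.953, 1.073, -0.0]
wrist_force: [0.1, 0.4, 1.0]
width: -0.0
time: 9.93
tool_pos: [0.5155, -0.3552, 0.0929]
tcp_rot: [2.952, -1.073, 0.006]
wrist_force: [0.2, -0.6, 0.6]
width: -0.001
```

View pics/s3c.png

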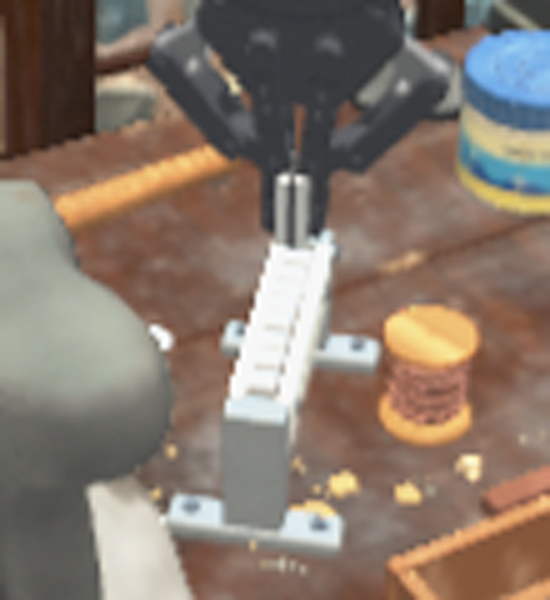

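```bash
python3 -m crank '-12 0 0 0 0 0 255; -12 0 0 0 0 0 255; -12 0 7 0 0 0 255; -12 0 13 0 0 0 255; -12 0 17 0 0 0 255; -12 0 20 0 0 0 255; -12 0 21.5 0 0 0 255; -12 0 21.5 0 0 0 255'
python3 -m crank '0 0 -10 0 0 0 255; 0 0 -20 0 0 0 255; -12 0 -20 0 0 0 255; -12 0 -20 0 0 0 255; -12 0 -14 0 0 0 255; -12 0 -8 0 0 0 255; -12 0 -4 0 0 0 255; -12 0 -1 0 0 0 255; -12 0 0 0 0 0 255; -12 0 0 0 0 0 255'
python3 -m crank '0 0 -10 0 0 0 255; 0 0 -20 0 0 0 255; -12 0 -20 0 0 0 255; -12 0 -20 0 0 0 255; -12 0 -14 0 0 0 255; -12 0 -8 0 0 0 255; -12 0 -4 0 0 0 255; -12 0 -1 0 0 0 255; -12 0 0 0 0 0 255; -12 0 0 0 0 0 255'
python3 -m crank '0 0 -10 0 0 0 255; 0 0 -30 0 0 0 255; 0 0 -50 0 0 0 255; 0 0 -50 0 0 0 255'
python3 - <<'E'
from h import *
c,s=grab('wrist','w4');print(s['tool_pos'],s['tcp_rot'],s['wrist_force'])
a=cv2.imread('pics/w4.png')[100:300,200:360]; cv2.imwrite('pics/w4c.png',cv2.resize(a,None,fx=3,fy=3,interpolation=2)[:600])
E
```

```text
time: 10.98
tool_pos: [0.5053, -0.3465, 0.0694]
tcp_rot: [-2.952, 1.073, -0.001]
wrist_force: [-0.0, 1.6, 1.3]
width: -0.0
time: 12.22
tool_pos: [0.4962, -0.3389, 0.0695]
tcp_rot: [-2.952, 1.073, -0.001]
wrist_force: [0.5, 0.8, 2.0]
width: 0.005
time: 13.48
tool_pos: [0.4867, -0.3312, 0.0698]
tcp_rot: [-2.953, 1.073, 0.0]
wrist_force: [-1.1, 0.8, 4.7]
width: -0.004
time: 13.98
tool_pos: [0.4887, -0.3326, 0.1228]
tcp_rot: [2.951, -1.073, 0.009]
wrist_force: [0.6, 0.5, 0.6]
width: -0.004
[ 0.48865526 -0.33261643  0.12284139] [ 2.95088816 -1.07251014  0.00943749] [0.56709303 0.4894086  0.60952811]
```

View pics/w4c.png

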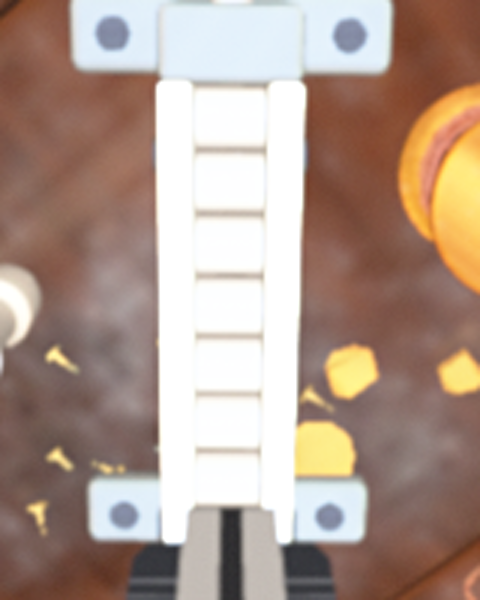

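```bash
python3 -m crank '-12 -0.5 20 0 0 0 255; -12 -0.5 30 0 0 0 255; -12 -0.5 36 0 0 0 255; -12 -0.5 42 0 0 0 255; -12 -0.5 46 0 0 0 255; -12 -0.5 49 0 0 0 255; -12 -0.5 50 0 0 0 255; -12 -0.5 50 0 0 0 255'
python3 -m crank '0 0 -10 0 0 0 255; 0 0 -20 0 0 0 255; -12 0 -20 0 0 0 255; -12 0 -20 0 0 0 255; -12 0 -14 0 0 0 255; -12 0 -8 0 0 0 255; -12 0 -4 0 0 0 255; -12 0 -1 0 0 0 255; -12 0 0 0 0 0 255; -12 0 0 0 0 0 255'
python3 -m crank '0 0 -10 0 0 0 255; 0 0 -20 0 0 0 255; -12 0 -20 0 0 0 255; -12 0 -20 0 0 0 255; -12 0 -14 0 0 0 255; -12 0 -8 0 0 0 255; -12 0 -4 0 0 0 255; -12 0 -1 0 0 0 255; -12 0 0.5 0 0 0 255; -12 0 0.5 0 0 0 255'
python3 -m crank '0 0 -10 0 0 0 255; 0 0 -60 0 0 0 255; 0 0 -110 0 0 0 255; 0 0 -150 0 0 0 255; 0 0 -150 0 0 0 255'
python3 - <<'E'
from h import *
c,s=grab('wrist','w5');print(s['tool_pos'],s['tcp_rot'],s['wrist_force'])
a=cv2.imread('pics/w5.png')[55:255,225:330]; cv2.imwrite('pics/w5c.png',cv2.resize(a,None,fx=3,fy=3,interpolation=2))
c,s=grab('scene','sc5')
a=cv2.imread('pics/sc5.png')[215:300,260:350]; cv2.imwrite('pics/s5c.png',cv2.resize(a,None,fx=7,fy=7,interpolation=2))
E
```

```text
time: 15.02
tool_pos: [0.4783, -0.3234, 0.0697]
tcp_rot: [2.952, -1.073, 0.002]
wrist_force: [0.9, -0.7, 1.6]
width: -0.003
time: 16.27
tool_pos: [0.4687, -0.3152, 0.0693]
tcp_rot: [-2.952, 1.073, -0.0]
wrist_force: [-0.3, 1.7, 1.3]
width: 0.002
time: 17.52
tool_pos: [0.4592, -0.3075, 0.0699]
tcp_rot: [-2.952, 1.073, 0.002]
wrist_force: [-3.0, 1.6, 7.7]
width: -0.005
time: 18.15
tool_pos: [0.462, -0.3096, 0.224]
tcp_rot: [2.95, -1.072, 0.015]
wrist_force: [-0.1, 0.1, 0.2]
width: -0.001
[ 0.46204983 -0.30956113  0.22404968] [ 2.95003386 -1.07219231  0.01468461] [-0.05908157  0.08769478  0.24006679]
```

View pics/w5c.png

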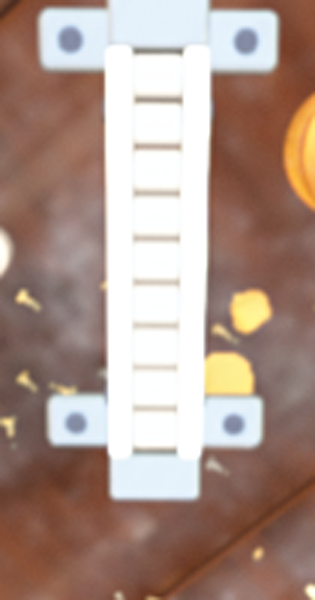

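View pics/s5c.png

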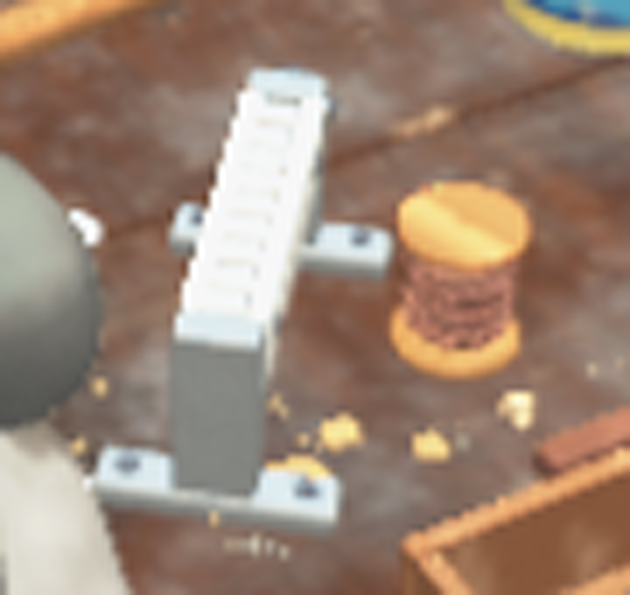

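```bash
python3 -m crank '0 0 0 0 0 0 255; 0 0 0 0 0 0 255'; python3 -c "
from h import *
job.finish_job()"
```

```text
time: 18.5
tool_pos: [0.4585, -0.307, 0.2169]
tcp_rot: [-2.952, 1.073, 0.005]
wrist_force: [0.4, -0.1, 0.1]
width: 0.001
the job is handed in; nothing more can be done
```

I pressed all nine pins straight down one at a time with shut fingertips, from the clamp-screw end to the plain end, and handed the job in at 18.5 s.

- **Press depth:** at each pin the fingertips reached 68.8–69.9 mm above the bench, against jaw tops at 70 mm. The wrist force stayed under about 9 N at every reading.
- **Last pictures:** the wrist and scene pictures taken after the last press showed all nine pins level with the jaws. By eye, the gauge, spool and punch stood where they were at the start. The arm was clear at 0.22 m with no contact force.
- **Not checked:** I did not measure pin heights from the images, so "flush" rests on the fingertip heights and on how the pictures look. Nor did I measure directly that pins 7–9 still stood proud when pins 1–3 were home. They had not been touched at that point, and the picture taken then is consistent with it.
- **Disagreement:** pins 2 and 3 went down to about 68.8–68.9 mm, slightly below flush but above their lower stop. I raised the target by 0.5 mm for the rest.

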